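# Square a parcel into the corner of the measuring scale

### The arm

A 6-joint arm with a two-finger parallel gripper is mounted at the origin on the work surface. World frame = base frame: x ahead of the robot, y to its left, z up, the work surface at z = 0. Lengths are in m, angles in rad, forces in N, time in s.
With the tool pointing down it reaches from about 0.25 to 0.775 m from the base axis. Payload 4 kg.
Tool frame: the origin (TCP) lies at the very end of the fingers, on their centre line; the grasp point (between the pads) lies 19 mm behind it (tcp_to_grasp is the distance from the TCP to the grasp point, in m); y points along the fingers, z is the direction in which the jaws open and shut, and the axes are right-handed (so a half turn about y gives the same grasp; the last joint's range is limited). The gripper opens to 85 mm and grips with 20 to 120 N. Pads are 22 mm wide; open, the fingers measure 114 mm over their backs; the gripper's body (76 mm by 85 mm) begins 54 mm behind the grasp point. The pads swing forward as they close: fully open they stand 13 mm farther back than shut.
Start: joints at [-1.449, 0.087, 1.371, -0, 1.684, -0.103], TCP at [0.123, -0.536, 0.231] pointing down, gripper open.
Joint ranges: [-3.1, 3.1], [-0.76, 2.03], [0.27, 2.55], [-1.08, 4.22], [0.17, 2.65], [-2.57, 2.57]. Speed limits (rad/s): [2.79, 2.79, 3.14, 3.14, 3.14, 3.14].

### API

Orientations are given as a unit quaternion [w, x, y, z].
In Python, from plant import sense, get_image, camera_model, job_done, tcp_to_grasp gives the robot as it stands.
- The arm moves only by the tool move_arm, never from a script. Its argument "increments" is a list of rows, each a list of 3 entries, a list of its own where there are three numbers: the shift along the world's x, y, z in mm, then the turn, a rotation vector about the world's x, y, z in rad, then the closure, from -1 (fully open) to 1 (shut). A call has 1 to 12 rows; each row shifts and turns the pose as measured when the row begins; what a row does not reach is not made up. A row lasts 1/12 s, in which the tool goes at most 41.7 mm and 7.16 degrees, less where a joint would pass 70% of its speed; a pose out of reach is approached as far as the arm can. A call is refused whole if a number of a shift passes 41.7 or a number of a turn 0.125, either way. A call with a gripper value outside its range is refused whole. The fingers move at their own pace and stop on an object; "newtons" is the grip in N (left out, the last holds). Time passes only in rows, so rows that do not move let the fingers close. It gives the time, the measured TCP pose, the force and the opening at its end, in the units of the state.
- sense(): the state, without advancing time (a new reading comes with each control period).
- get_image(name): name is "side" or "top"; returns the picture (384x512x3 uint8, red, green, blue); there is no depth.
- camera_model(name): a dict with "fx", "fy", "cx", "cy" (pixels), "origin" and "rotation" of the camera in the world. Camera axes: x right, y down, z forward; pixel columns grow to the right and rows downward; lengths in m; the calibration is good to about 2 mm. A picture is of the moment at which its call begins. camera_model takes no time and is no camera call.
- job_done(): hands the job in, once; it reports no verdict.
The state is a dict: "clock": time; "qpos": joint angles; "dq": joint speeds; "joint_torque": joint torques, N m; "tool_pos": TCP position; "orientation": TCP orientation; "contact_force": force on the tool from outside, world axes, zero at the start; "torque": the same for the moment, N m; "finger_gap": finger opening in m.
Only numpy, scipy, OpenCV 4.12 (cv2) and the standard library are available. Lean on these libraries where they do the work, as an engineer would, in place of code of your own. Each camera call takes 0.05 s, during which the arm holds its last target.

### The job

The brown parcel on the measuring scale has to be recorded. Do not lift or tip it: push it gently along the platform with the fingers until its long side is flush against the back fence and its short side flush against the left fence, and only then press the green button on the scale's console fully down and let it go. Leave the parcel in the corner and everything else on the desk where it is.

Things in the scene. Friction and masses are not known exactly. Their poses are not given: they have to be found in the camera images.
- station: Measuring scale fixed to the desk: flat steel platform, top 35 mm above the desk, with a low fence along its back and left edges. Origin at desk height under the platform; x points to the back fence (away from the robot), y to the left fence, z up; turned up to 0.3 rad. Inner fence faces: x = 120 mm (back), y = 150 mm (left). The platform's open edges: x = -140 mm (front), y = -170 mm (right).
- corner (a point): Inside corner at the back left of the scale, where the inner faces of the two fences meet the platform top, 35 mm above the desk. The fences are straight aluminium bars 12 mm thick with ruler marks, 50 mm high above the platform, at right angles; behind the corner a thin measuring post rises 215 mm above the desk. Axes as those of station.
- parcel: Brown closed carton, tan tape and a white label on top: 120 mm (its x) by 170 mm (its y) by 65 mm high, 0.3 to 0.65 kg, slides on the platform. Origin at the centre of its underside. It starts on the platform, 60 to 90 mm short of the back fence place and 45 to 115 mm short of the left one, askew by up to 0.4 rad; its +x (long) face belongs on the back fence, +y (short) on the left.
- parcel_center (a point): Centre of the brown carton, 32.5 mm above its underside. In its place it lies 60 mm from the back fence and 85 mm from the left fence. It takes about 2 to 5 N to slide it; while it is askew with one corner on a fence it can bind and need more, up to about 20 N.
- record (a joint): Travel of the green push button: 0 when up, 0.006 m when fully down; pushed straight down, springs back by itself, about 5 N takes it fully down.
- record_top (a point): Middle of the top face of the green push button, 32 mm across. It stands on the low front part (40 mm high) of the grey console just outside the left fence (y 166 to 270 mm of the scale); behind it, away from the robot, the console's sloping display rises to about 90 mm.
- tape_roll: Bystander: tan roll of packing tape lying flat, 96 mm across, 48 mm high, to the right of the scale. Origin at the centre of its underside.
- small_box: Bystander: small white box with a pink band, 55 x 55 x 90 mm high, to the right of the scale. Origin at the centre of its underside.
- pen: Bystander: red pen lying on the desk in front of the scale, 150 mm long, 11 mm thick. Origin under its middle, x along the pen.
- notes: Bystander: yellow pad of sticky notes lying in front of the scale, 75 x 75 x 12 mm. Origin at the centre of its underside.
- dispenser: Bystander: blue desk tape dispenser, 170 x 70 mm, 116 mm high, on the right of the desk. Origin at the centre of its underside.
- mouse: Bystander: black computer mouse on its mat, 105 x 60 x 34 mm, at the left of the desk. Origin at the centre of its underside.

How it is judged:
On the way, in this order (a step that is already met when the one before it is completed fails the run):
1. the parcel is square in the corner, flush with both fences, the button still up (x of parcel_center in the frame of station between 0.056 and 0.064 m and y of parcel_center in the frame of station between 0.061 and 0.069 m and angle between the x axis of parcel and the x axis of station, either way round below 0.035 rad and z of parcel_center in the frame of station between 0.062 and 0.073 m and value of joint record below 0.002 m), for 0.2 s.
2. the green button is pressed down with the parcel in the corner (x of parcel_center in the frame of station between 0.056 and 0.064 m and y of parcel_center in the frame of station between 0.061 and 0.069 m and angle between the x axis of parcel and the x axis of station, either way round below 0.035 rad and z of parcel_center in the frame of station between 0.062 and 0.073 m and value of joint record above 0.0045 m), for 0.04 s.
At the end, for the whole second after the job is handed in: The parcel stands flat on the platform at rest in the corner: within 4 mm of both fences and square to them within 0.035 rad (2 degrees); the button has been pressed (over 4.5 mm) with the parcel there, and is up again (all of step 1 and linear speed of parcel below 0.01 m/s); the robot touches nothing.
It fails at once if the parcel is lifted (over 8 mm) or pushed off the platform (z of parcel_center in the frame of station above 0.0755 m or z of parcel_center in the frame of station below 0.055 m).
It fails at once if the parcel is tipped over 0.15 rad (angle between parcel's own z axis and vertical above 0.15 rad).
It fails at once if the parcel is crushed: the fingers press on it with more than 60 N (contact force between the fingers and parcel above 60 N).
It fails at once if the button is pressed while the parcel is not in the corner (value of joint record above 0.003 m and not (x of parcel_center in the frame of station between 0.056 and 0.064 m and y of parcel_center in the frame of station between 0.061 and 0.069 m and angle between the x axis of parcel and the x axis of station, either way round below 0.035 rad and z of parcel_center in the frame of station between 0.062 and 0.073 m)).
It fails at once if another thing on the desk is moved more than 20 mm, or the small box tipped (distance of any of tape_roll, small_box, pen, notes, dispenser, mouse from where it was at the start of the episode above 0.02 m or angle between small_box's own z axis and vertical above 0.3 rad).
It also fails if it takes over 70 s, if anything falls off the work surface, if the arm or the gripper's body presses on something with over 40 N, if the wrist force passes 120 N, or if a joint passes its speed limit or range.

## Working session

There is one attempt and no reset: what is moved stays moved. The work goes in short steps, Python scripts to look and compute and a tool call to move; the robot and the scene stay as the last step left them, time stands still between calls to the robot, and variables do not carry over. Pictures are saved under pics/ and viewed, and the job is handed in when it is done.

Besides the shell and the picture viewer there is one more tool, called after "Emit:" in YAML: its name, and indented under it one key for each argument. move_arm: Moves the arm, as the interface text tells. Its arguments: {"type":"object","properties":{"increments":{"type":"array","items":{"type":"array"}},"newtons":{"type":"number"}},"required":["increments"]}

```bash
mkdir -p pics; ls
python3 - <<'E'
from plant import *
import cv2
for n in("top","side"):
    cv2.imwrite(f"pics/{n}0.png",get_image(n)[:,:,::-1]); print(camera_model(n))
print(sense(),tcp_to_grasp)
E
```

```text
pics
{'fx': 415.4991120626624, 'fy': 415.4991120626624, 'cx': 260.85393560842476, 'cy': 190.2025955912424, 'origin': array([ 0.46800298, -0.02683359,  1.27532729]), 'rotation': array([-0.02952877,  0.71575498, -0.69705349,  0.03064775])}
{'fx': 406.82230031412746, 'fy': 406.82230031412746, 'cx': 257.78982362982487, 'cy': 191.6425042968454, 'origin': array([0.42779141, 0.99096894, 1.05944669]), 'rotation': array([ 0.03062426, -0.07547659,  0.91266172, -0.4005172 ])}
{'clock': 0.1, 'qpos': array([-1.44908618e+00,  8.78955967e-02,  1.37212252e+00,  1.49460530e-05,
        1.68355358e+00, -1.03096560e-01]), 'dq': array([-0.00061358, -0.00244827, -0.00499162, -0.00060791,  0.00041576,
        0.00160839]), 'joint_torque': array([ 2.21185524e-03, -3.53014469e+01, -3.14219105e+01, -7.78614481e-05,
        7.94291234e-03,  1.05059044e-05]), 'tool_pos': array([ 0.12255364, -0.53572433,  0.23023838]), 'orientation': array([ 0.0793132 , -0.07931572,  0.70334381, -0.70194438]), 'contact_force': array([-0.30788816,  0.37095763,  0.28824017]), 'torque': array([ 0.02050906, -0.01711082, -0.008449  ]), 'finger_gap': 0.08522454253560412} 0.0187
```

View pics/top0.png

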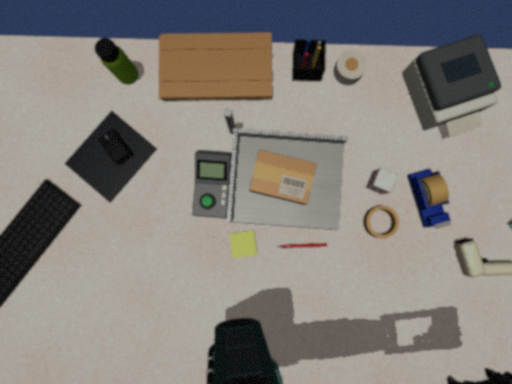

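View pics/side0.png

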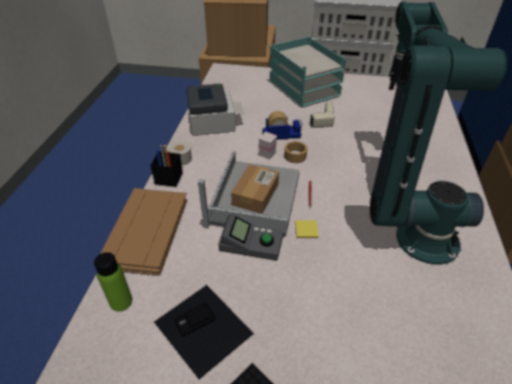

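```bash
cat > h.py <<'E'
import numpy as np, cv2
from scipy.spatial.transform import Rotation as R
from plant import *
def cam(n):
    c=camera_model(n); q=c['rotation']; return c,R.from_quat([q[1],q[2],q[3],q[0]]).as_matrix()
def ray(n,uv,z):
    c,M=cam(n); uv=np.atleast_2d(np.asarray(uv,float))
    d=np.c_[(uv[:,0]-c['cx'])/c['fx'],(uv[:,1]-c['cy'])/c['fy'],np.ones(len(uv))]@M.T
    o=np.array(c['origin']); s=(z-o[2])/d[:,2]; return (o+d*s[:,None])
def proj(n,p):
    c,M=cam(n); q=(np.atleast_2d(p)-c['origin'])@M
    return np.c_[q[:,0]/q[:,2]*c['fx']+c['cx'],q[:,1]/q[:,2]*c['fy']+c['cy']]
def snap(n,name,box=None,k=4):
    im=get_image(n); np.save(f'pics/{name}.npy',im); b=im[:,:,::-1]
    if box: x0,y0,x1,y1=box; b=cv2.resize(b[y0:y1,x0:x1],None,fx=k,fy=k,interpolation=cv2.INTER_CUBIC)
    cv2.imwrite(f'pics/{name}.png',b); return im
E
python3 - <<'E'
from h import *
for n,b in(("top",(180,100,360,240)),("side",(190,140,330,265))):
    im=cv2.imread(f"pics/{n}0.png"); x0,y0,x1,y1=b
    cv2.imwrite(f"pics/{n}0z.png",cv2.resize(im[y0:y1,x0:x1],None,fx=4.4 if n=='top' else 4.8,fy=4.4 if n=='top' else 4.8,interpolation=cv2.INTER_CUBIC))
im=cv2.imread("pics/top0.png"); h=cv2.cvtColor(im,cv2.COLOR_BGR2HSV)
sub=(slice(120,235),slice(225,350))
for p in[(265,170),(290,182),(300,165),(240,210),(330,200),(208,201),(200,190),(236,160),(300,138)]: print(p,h[p[1],p[0]])
E
```

```text
(265, 170) [ 19 115 173]
(290, 182) [ 19  38 129]
(300, 165) [ 16 123 155]
(240, 210) [ 24  16 160]
(330, 200) [ 34  14 142]
(208, 201) [ 66 142 135]
(200, 190) [ 30   5 103]
(236, 160) [50  9 81]
(300, 138) [45  9 60]
```

View pics/top0z.png

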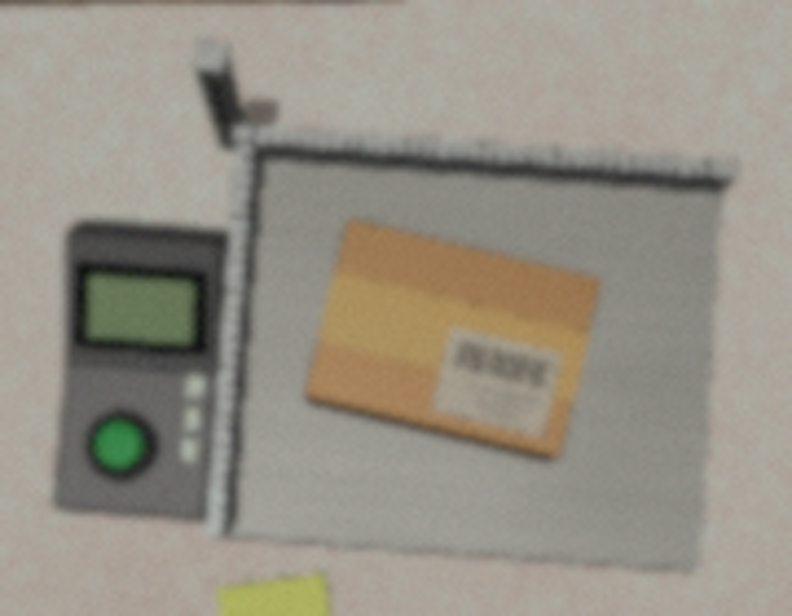

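View pics/side0z.png

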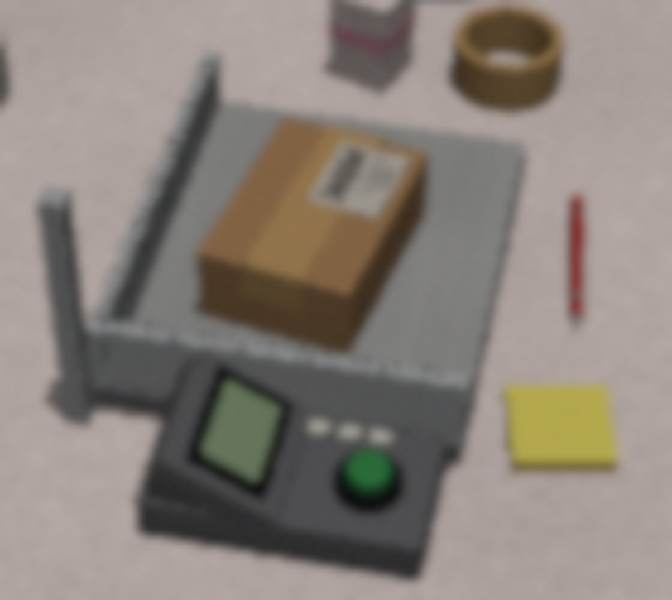

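```bash
cat >> h.py <<'E'
def fit2(L,W): # rigid 2D  W = Rot L + t
    L=np.array(L);W=np.array(W)[:,:2]; a=L-L.mean(0); b=W-W.mean(0)
    th=np.arctan2((a[:,0]*b[:,1]-a[:,1]*b[:,0]).sum(),(a*b).sum())
    Rm=np.array([[np.cos(th),-np.sin(th)],[np.sin(th),np.cos(th)]]); t=W.mean(0)-Rm@L.mean(0)
    return th,t,Rm,W-(L@Rm.T+t)
E
python3 - <<'E'
from h import *
z=lambda p:(np.array(p)+.5)/4.4-.5+[180,100]
pts=[((697,568),.035,(-.14,-.17)),((258,150),.085,(.12,.15)),((229,532),.085,(-.14,.15)),((724,183),.085,(.12,-.17))]
W=[ray('top',z(p),h)[0] for p,h,_ in pts]
th,t,Rm,res=fit2([l for *_,l in pts],W); print(th,t,res*1000)
im=cv2.imread("pics/top0.png"); h=cv2.cvtColor(im,cv2.COLOR_BGR2HSV)
m=((h[...,1]>85)&(h[...,0]<28)).astype(np.uint8); m[:110]=0;m[225:]=0;m[:,:228]=0;m[:,345:]=0
m=cv2.morphologyEx(m,cv2.MORPH_CLOSE,np.ones((9,9)))
c=max(cv2.findContours(m,cv2.RETR_EXTERNAL,cv2.CHAIN_APPROX_NONE)[0],key=cv2.contourArea)
print(cv2.boxPoints(cv2.minAreaRect(c)))
P=[((348,219),(.06,.085)),((600,279),(.06,-.085)),((306,397),(-.06,.085)),((556,457),(-.06,-.085))]
W=[ray('top',z(p),.1)[0] for p,_ in P]
W[2]=ray('top',z(P[2][0]),.1)[0]
p=fit2([l for _,l in P],W); print('parcel',p[0],p[1],p[3]*1000,'rel',p[0]-th,Rm.T@(p[1]-t))
W=ray('top',z((119,444)),.05)[0]; print('button top',W,Rm.T@(W[:2]-t))
zs=lambda p:(np.array(p)+.5)/4.8-.5+[190,140]
print('side',ray('side',zs((369,470)),.05))
# check station in side
for l,hh in[((.12,.15),.085),((-.14,.15),.085),((-.14,-.17),.035),((.12,-.17),.085)]:
    q=np.r_[Rm@np.array(l)+t,hh]; print((proj('side',q)-[190,140]+.5)*4.8)
for l in[(.06,.085),(.06,-.085),(-.06,.085),(-.06,-.085)]:
    q=np.r_[p[2]@np.array(l)+p[1],.1]; print('p',(proj('side',q)-[190,140]+.5)*4.8)
E
```

```text
-0.04145718666304639 [ 0.60969519 -0.09768937] [[ 2.31340276  1.89237216]
 [-3.09549651 -4.51824744]
 [ 4.4393931  -4.27546055]
 [-3.65729936  6.90133584]]
[[248.87943 190.12227]
 [258.73892 149.45186]
 [316.2385  163.39116]
 [306.379   204.06157]]
parcel -0.2109030326008691 [ 0.60955626 -0.08777258] [[-0.63134608 -0.91208912]
 [-0.05296425  0.75690936]
 [-0.21755084 -2.05841458]
 [ 0.90186118  2.21359434]] rel -0.1694458459378227 [-0.00054981  0.00990251]
button top [0.53775842 0.13175293 0.05      ] [-0.08138427  0.22626372]
side [[0.53736264 0.12169187 0.05      ]]
[[108.40247012 323.49924485]]
[[472.25075359 378.79382822]]
[[527.11440373 144.85700912]]
[[218.50612248  56.22703228]]
p [[195.67511746 254.95102135]]
p [[285.0630672  117.96087567]]
p [[350.64825304 297.58741413]]
p [[429.86839623 154.35634074]]
```

Run:
```python
from h import *
im=cv2.imread("pics/top0.png"); 
a=cv2.resize(im[120:165,225:275],None,fx=12,fy=12,interpolation=cv2.INTER_CUBIC)
b=cv2.resize(im[205:235,225:275],None,fx=12,fy=12,interpolation=cv2.INTER_CUBIC)
cv2.imwrite("pics/c0.png",a);
c=cv2.resize(im[128:150,315:365],None,fx=12,fy=12,interpolation=cv2.INTER_CUBIC)
cv2.imwrite("pics/c1.png",np.vstack([b[:300],c]))
def tri(u,v):
    A=[];B=[]
    for n,p in(('top',u),('side',v)):
        o=np.array(camera_model(n)['origin']); d=ray(n,p,0)[0]-o; d/=np.linalg.norm(d); M=np.eye(3)-np.outer(d,d); A.append(M);B.append(M@o)
    x=np.linalg.solve(sum(A),sum(B)); return x,[proj(n,x)[0]-p for n,p in(('top',u),('side',v))]
def green(f,box):
    h=cv2.cvtColor(cv2.imread(f),cv2.COLOR_BGR2HSV); x0,y0,x1,y1=box
    m=np.zeros(h.shape[:2],np.uint8); m[y0:y1,x0:x1]=((h[...,0]>50)&(h[...,0]<80)&(h[...,1]>90)&(h[...,2]>60))[y0:y1,x0:x1]
    ys,xs=np.nonzero(m); print(len(xs),xs.min(),xs.max(),ys.min(),ys.max()); return xs.mean(),ys.mean()
u=green("pics/top0.png",(190,180,225,215)); v=green("pics/side0.png",(250,220,285,255))
print(u,v,tri(u,v))
print(tri((234.5,133.5),(0,0)) if 0 else '')
```

```text
112 201 212 195 206
66 262 271 234 241
(np.float64(206.5), np.float64(200.5)) (np.float64(266.3939393939394), np.float64(237.53030303030303)) (array([0.53685052, 0.1308371 , 0.06052162]), [array([0.00283861, 0.12404067]), array([-0.1115394 , -0.01447118])])
```

View pics/c0.png

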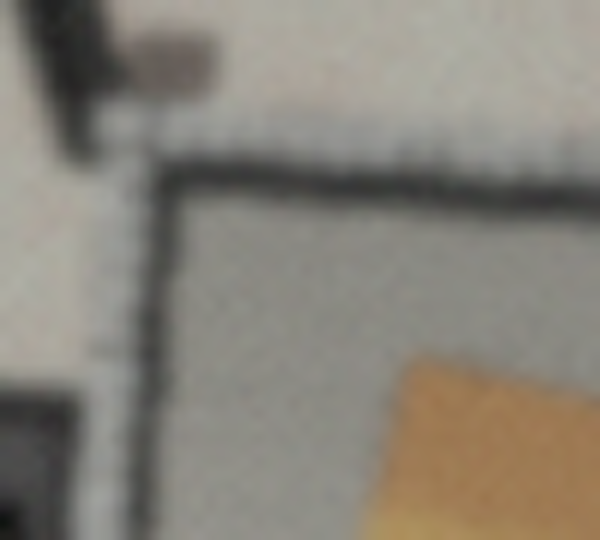

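View pics/c1.png

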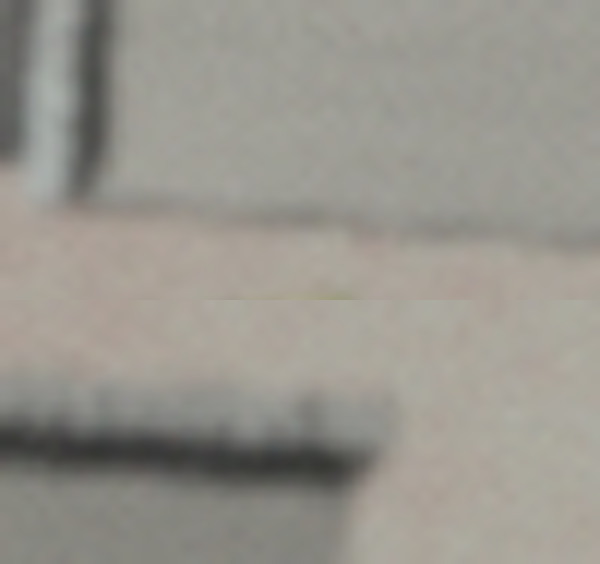

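Run:
```python
from h import *
z=lambda p:(np.array(p)+.5)/4.4-.5+[180,100]
pts=[(z((697,568)),.035,(-.14,-.17)),((237.0,132.9),.085,(.12,.15)),((230.8,221.6),.085,(-.14,.15)),((347,139.6),.085,(.12,-.17))]
W=[ray('top',p,h)[0] for p,h,_ in pts]
th,t,Rm,res=fit2([l for *_,l in pts],W); print(th,t,res*1000)
p0=np.array([.60956,-.08777]); print(Rm.T@(p0-t),-.2109-th, Rm.T@(np.array([.5368,.1308])-t))
print('target',Rm@[.06,.065]+t)
for l,hh in[((.12,.15),.085),((-.14,.15),.085),((-.14,-.17),.035),((.12,-.17),.085)]:
    q=np.r_[Rm@np.array(l)+t,hh]; print((proj('side',q)-[190,140]+.5)*4.8)
```

```text
-0.04034770056628376 [ 0.61070882 -0.09821658] [[ 1.11766872  2.58249168]
 [-1.67094024 -0.42285943]
 [ 0.46617331 -1.24658833]
 [ 0.08709821 -0.91304391]]
[-0.00156927  0.01039174] -0.17055229943371625 [-0.08308646  0.22584895]
target [ 0.67328188 -0.03568969]
[[107.36259256 322.97704226]]
[[471.14106397 377.94365391]]
[[525.73871764 144.17517133]]
[[217.17156634  55.78850216]]
```

```bash
cat >> h.py <<'E'
TH=-.0403; T=np.array([.6107,-.0982]); RS=np.array([[np.cos(TH),-np.sin(TH)],[np.sin(TH),np.cos(TH)]])
def w2s(p): return RS.T@(np.array(p)[:2]-T)
def s2w(p): return RS@np.array(p)+T
def st():
    s=sense(); q=s['orientation']; M=R.from_quat([q[1],q[2],q[3],q[0]]).as_matrix()
    jy=np.arctan2(M[1,2],M[0,2])
    print('t',s['clock'],'tcp',s['tool_pos'].round(4),'st',w2s(s['tool_pos']).round(4),'down',M[:,1].round(3),'jawyaw',jy.round(4),'rel st',(jy-TH).round(4),'F st',(RS.T@s['contact_force'][:2]).round(1),s['contact_force'][2].round(1),'q6',s['qpos'][5].round(3),'gap',s['finger_gap'].round(3))
    return s
E
python3 -c "
from h import *
st(); print(s2w([-.12,.01]))"
```

```text
Traceback (most recent call last):
  File "h.py", line 28, in st
    print('t',s['clock'],'tcp',s['tool_pos'].round(4),'st',w2s(s['tool_pos']).round(4),'down',M[:,1].round(3),'jawyaw',jy.round(4),'rel st',(jy-TH).round(4),'F st',(RS.T@s['contact_force'][:2]).round(1),s['contact_force'][2].round(1),'q6',s['qpos'][5].round(3),'gap',s['finger_gap'].round(3))
                                                                                                                                                                                                                                                                           ^^^^^^^^^^^^^^^^^^^^^
AttributeError: 'float' object has no attribute 'round'
```

```bash
sed -i "s/s\['finger_gap'\].round(3)/round(s['finger_gap'],4)/" h.py
python3 -c "
from h import *
st(); print(s2w([-.12,.01]))"
```

```text
t 0.1 tcp [ 0.1226 -0.5357  0.2302] st [-0.4701 -0.4568] down [-0.     0.002 -1.   ] jawyaw -1.346 rel st -1.3057 F st [-0.3  0.4] 0.3 q6 -0.103 gap 0.0852
[ 0.49120032 -0.08337343]
```

Emit:
move_arm:
  increments:
    - [[21, 26, 0], [0, 0, -0.022], -1]
    - [[21, 26, 0], [0, 0, -0.022], -1]
    - [[21, 26, 0], [0, 0, -0.022], -1]
    - [[21, 26, 0], [0, 0, -0.022], -1]
    - [[21, 26, 0], [0, 0, -0.022], -1]
    - [[21, 26, 0], [0, 0, -0.022], -1]
    - [[21, 26, 0], [0, 0, -0.022], -1]
    - [[21, 26, 0], [0, 0, -0.022], -1]
    - [[21, 26, 0], [0, 0, -0.022], -1]
    - [[21, 26, 0], [0, 0, -0.022], -1]
    - [[21, 26, 0], [0, 0, -0.022], -1]
    - [[21, 26, 0], [0, 0, -0.022], -1]

```text
clock: 1.1
tool_pos: [0.376, -0.2102, 0.221]
orientation: [-0.025, 0.022, 0.712, -0.702]
contact_force: [-0.3, -0.3, 0.1]
finger_gap: 0.0854
```

```bash
python3 -c "
from h import *
st(); print(s2w([-.12,.01]))"
```

```text
t 1.1 tcp [ 0.376  -0.2102  0.221 ] st [-0.23   -0.1213] down [-0.004  0.014 -1.   ] jawyaw -1.6381 rel st -1.5978 F st [-0.3 -0.3] 0.1 q6 0.991 gap 0.0854
[ 0.49120032 -0.08337343]
```

Emit:
move_arm:
  increments:
    - [[20, 22, 0], [0, 0, 0.005], -1]
    - [[20, 22, 0], [0, 0, 0.005], -1]
    - [[20, 22, 0], [0, 0, 0.005], -1]
    - [[20, 22, 0], [-0.005, 0, 0.005], -1]
    - [[18, 20, 0], [-0.005, 0, 0], -1]
    - [[12, 14, 0], [0, 0, 0], -1]
    - [[0, 0, 0], [0, 0, 0], -1]
    - [[0, 0, 0], [0, 0, 0], -1]

```text
clock: 1.77
tool_pos: [0.4911, -0.0736, 0.2164]
orientation: [-0.017, 0.009, 0.71, -0.704]
contact_force: [0.4, 0.1, -0.4]
finger_gap: 0.0853
```

```bash
python3 -c "
from h import *
st(); print(s2w([-.12,.01]))"
```

```text
t 1.7667 tcp [ 0.4911 -0.0736  0.2164] st [-0.1205  0.0197] down [-0.011  0.008 -1.   ] jawyaw -1.607 rel st -1.5667 F st [0.4 0.1] -0.4 q6 1.341 gap 0.0853
[ 0.49120032 -0.08337343]
```

Emit:
move_arm:
  increments:
    - [[0, -5, -25], [-0.008, -0.01, 0], -1]
    - [[0, -4, -25], [0, 0, -0.004], -1]
    - [[0, 0, -25], [0, 0, 0], -1]
    - [[0, 0, -25], [0, 0, 0], -1]
    - [[0, 0, -25], [0, 0, 0], -1]
    - [[0, 0, -15], [0, 0, 0], -1]
    - [[0, 0, -10], [0, 0, 0], -1]
    - [[0, 0, 0], [0, 0, 0], -1]

```text
clock: 2.43
tool_pos: [0.4853, -0.0894, 0.0611]
orientation: [0.017, -0.017, -0.705, 0.709]
contact_force: [-0.4, 0.3, 0.3]
finger_gap: 0.0855
```

```bash
python3 -c "
from h import *
st(); snap('side','s1',(170,100,330,265),4);snap('top','t1',(180,100,360,240),4)"
```

```text
t 2.4333 tcp [ 0.4853 -0.0894  0.0611] st [-0.1256  0.0037] down [ 0.    -0.005 -1.   ] jawyaw -1.6189 rel st -1.5786 F st [-0.4  0.3] 0.3 q6 1.326 gap 0.0855
```

View pics/s1.png

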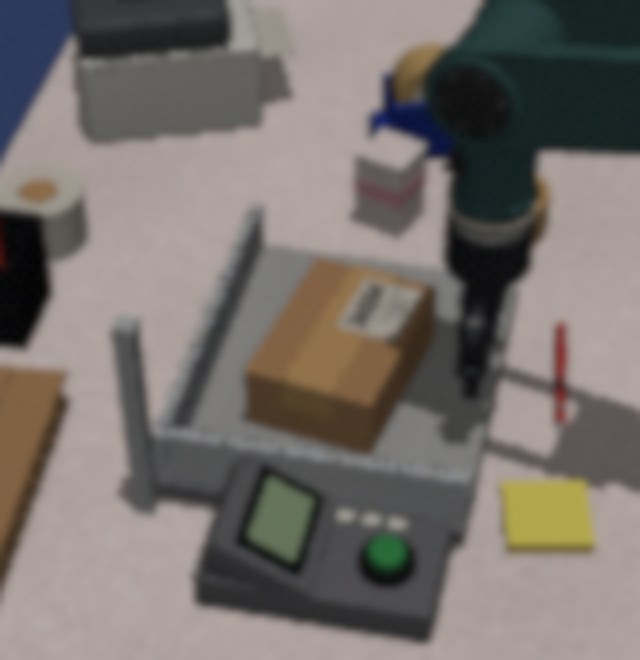

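View pics/t1.png

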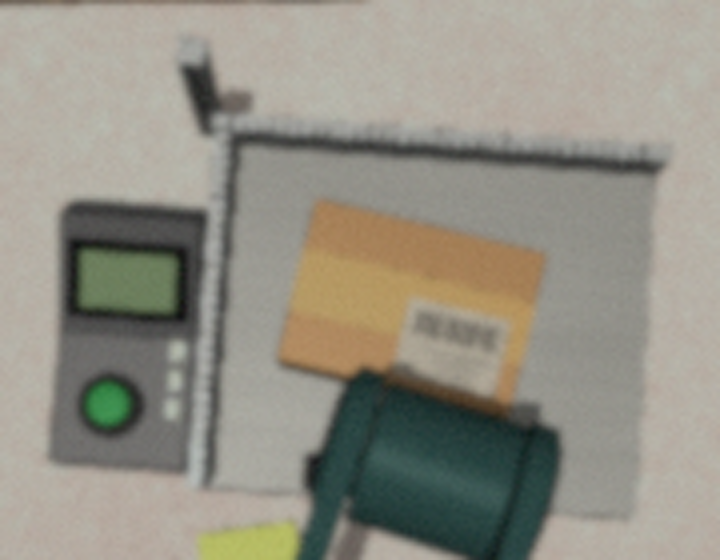

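Emit:
move_arm:
  increments:
    - [[0, 3, -8], [0, 0, 0.008], -1]
    - [[0, 3, -8], [0, 0, 0], -1]
    - [[6, 0, 0], [0, 0, 0], -1]
    - [[6, 0, 0], [0, 0, 0], -1]
    - [[6, 0, 0], [0, 0, 0], -1]
    - [[6, 0, 0], [0, 0, 0], -1]
    - [[4, 0, 0], [0, 0, 0], -1]
    - [[4, 0, 0], [0, 0, 0], -1]
    - [[4, 0, 0], [0, 0, 0], -1]
    - [[4, 0, 0], [0, 0, 0], -1]
    - [[4, 0, 0], [0, 0, 0], -1]
    - [[4, 0, 0], [0, 0, 0], -1]

```text
clock: 3.53
tool_pos: [0.5419, -0.0858, 0.0529]
orientation: [0.011, -0.018, -0.703, 0.711]
contact_force: [-4.0, -1.1, 2.8]
finger_gap: 0.0851
```

```bash
python3 -c "
from h import *
st()"
```

```text
t 3.5333 tcp [ 0.5419 -0.0858  0.0529] st [-0.0692  0.0096] down [ 0.009 -0.012 -1.   ] jawyaw -1.6111 rel st -1.5708 F st [-4.  -1.3] 2.8 q6 1.359 gap 0.0851
```

Emit:
move_arm:
  increments:
    - [[4, 0, -1], [0, 0, 0], -1]
    - [[4, 0, -1], [0, 0, 0], -1]
    - [[4, 0, -1], [-0.004, 0.004, 0], -1]
    - [[4, 0, 0], [-0.004, 0.004, 0], -1]
    - [[4, 0, 0], [0, 0, 0], -1]
    - [[4, 0, 0], [0, 0, 0], -1]

```text
clock: 4.03
tool_pos: [0.5658, -0.0872, 0.0498]
orientation: [0.016, -0.013, -0.699, 0.715]
contact_force: [-6.0, -0.0, 3.8]
finger_gap: 0.0857
```

```bash
python3 -c "
from h import *
st();snap('side','s2',(170,100,330,265),4)"
```

```text
t 4.0333 tcp [ 0.5658 -0.0872  0.0498] st [-0.0453  0.0092] down [-0.005 -0.022 -1.   ] jawyaw -1.6129 rel st -1.5726 F st [-6.  -0.3] 3.8 q6 1.379 gap 0.0857
```

View pics/s2.png

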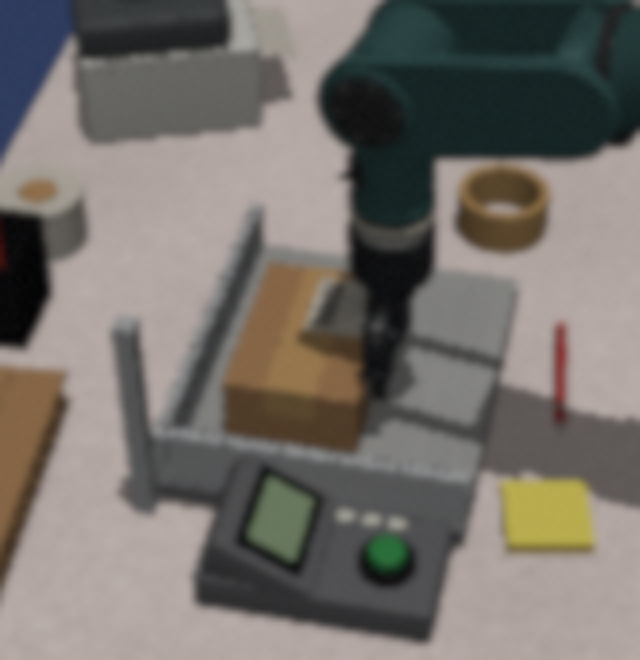

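Emit:
move_arm:
  increments:
    - [[4, 0, 0], [0.01, -0.002, 0], -1]
    - [[4, 0, 0], [0.01, -0.002, 0], -1]
    - [[4, 0, 0], [0, 0, 0], -1]
    - [[4, 0, 0], [0, 0, 0], -1]
    - [[4, 0, 0], [0, 0, 0], -1]
    - [[3, 0, 0], [0, 0, 0], -1]

```text
clock: 4.58
tool_pos: [0.5905, -0.0857, 0.049]
orientation: [-0.015, 0.014, 0.708, -0.705]
contact_force: [-4.5, -0.4, 2.3]
finger_gap: 0.0854
```

```bash
python3 -c "
from h import *
st()"
```

```text
t 4.5833 tcp [ 0.5905 -0.0857  0.049 ] st [-0.0206  0.0117] down [-0.002  0.004 -1.   ] jawyaw -1.6111 rel st -1.5708 F st [-4.4 -0.6] 2.3 q6 1.369 gap 0.0854
```

Emit:
move_arm:
  increments:
    - [[3, 0, 0], [0, 0, 0], -1]
    - [[3, 0, 0], [0, 0, 0], -1]
    - [[3, 0, 0], [0, 0, 0], -1]
    - [[2, 0, 0], [0, 0, 0], -1]
    - [[2, 0, 0], [0, 0, 0], -1]

```text
clock: 5.0
tool_pos: [0.5979, -0.0853, 0.0491]
orientation: [-0.022, 0.007, 0.709, -0.705]
contact_force: [-11.9, 1.0, 7.3]
finger_gap: 0.0854
```

```bash
python3 -c "
from h import *
st()"
```

```text
t 5.0 tcp [ 0.5979 -0.0853  0.0491] st [-0.0133  0.0124] down [-0.02   0.006 -1.   ] jawyaw -1.6124 rel st -1.5721 F st [-12.    0.5] 7.3 q6 1.376 gap 0.0854
```

Emit:
move_arm:
  increments:
    - [[2, 0, 0], [0, 0, 0], -1]
    - [[3, 0, 0], [0, 0, 0], -1]
    - [[3, 0, 0], [0, 0, 0], -1]

```text
clock: 5.25
tool_pos: [0.5971, -0.0848, 0.0494]
orientation: [-0.031, 0.0, 0.709, -0.705]
contact_force: [-14.8, -0.4, 9.1]
finger_gap: 0.0856
```

```bash
python3 -c "
from h import *
st();snap('side','s3',(170,100,330,265),4)"
```

```text
t 5.25 tcp [ 0.5971 -0.0848  0.0494] st [-0.0141  0.0129] down [-0.043  0.007 -0.999] jawyaw -1.6147 rel st -1.5744 F st [-14.8  -1. ] 9.1 q6 1.382 gap 0.0856
```

View pics/s3.png

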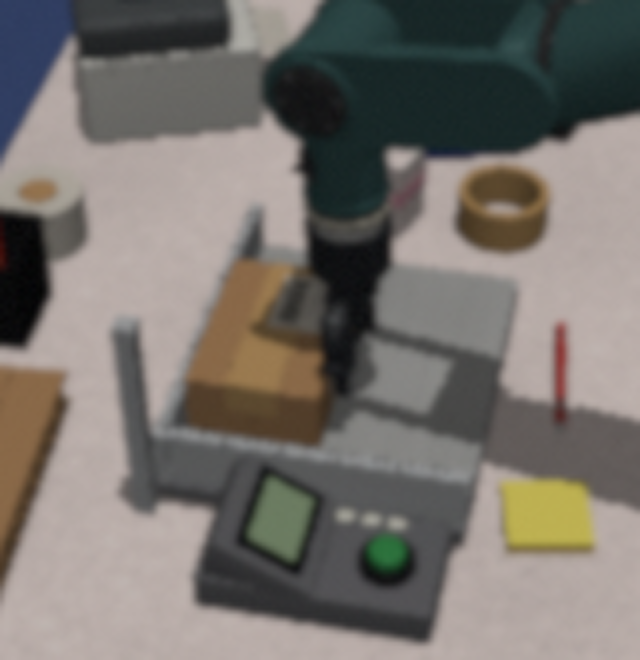

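Emit:
move_arm:
  increments:
    - [[-10, 0, 0], [0, 0, 0], -1]
    - [[-20, 0, 0], [-0.003, -0.02, 0], -1]
    - [[-20, 0, 0], [-0.003, -0.02, 0], -1]
    - [[0, 0, 25], [0, 0, 0], -1]
    - [[0, 0, 25], [0, 0, 0], -1]
    - [[0, -10, 25], [0, 0, 0.1], 0.1]
    - [[0, -20, 20], [0, 0, 0.12], 0.1]
    - [[0, -20, 0], [0, 0, 0.12], 0.1]
    - [[0, -20, 0], [0, 0, 0.12], 0.1]
    - [[0, -20, 0], [0, 0, 0.12], 0.1]
    - [[0, -10, 0], [0, 0, 0.12], 0.1]
    - [[0, 0, 0], [0, 0, 0.12], 0.1]

```text
clock: 6.3
tool_pos: [0.5551, -0.1857, 0.1458]
orientation: [-0.285, 0.27, -0.648, 0.652]
contact_force: [0.8, 0.7, -0.4]
finger_gap: 0.0385
```

```bash
python3 -c "
from h import *
st();snap('top','t3',(180,100,360,240),4);print(s2w([.055,-.13]))"
```

```text
t 6.3 tcp [ 0.5551 -0.1857  0.1458] st [-0.0521 -0.0896] down [ 0.022  0.002 -1.   ] jawyaw -0.7634 rel st -0.7231 F st [0.8 0.7] -0.4 q6 0.337 gap 0.0385
[ 0.66041776 -0.23031035]
```

View pics/t3.png

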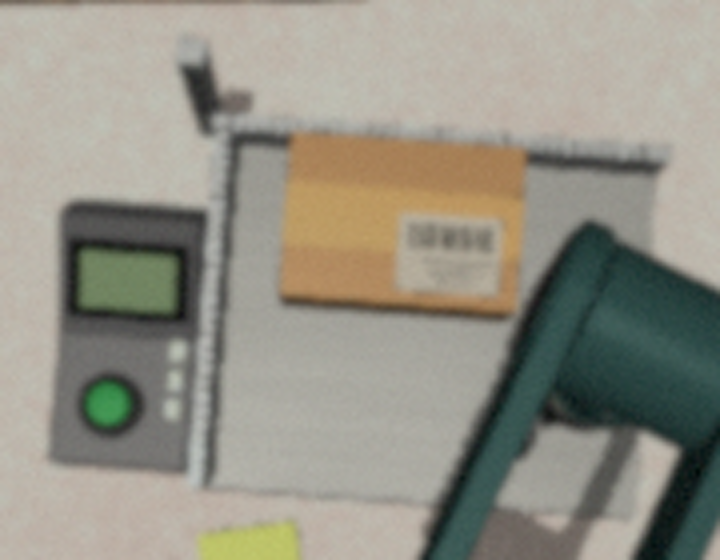

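Emit:
move_arm:
  increments:
    - [[6, -10, 0], [0, 0, 0.11], 0.1]
    - [[14, -10, 0], [0, 0, 0.11], 0.1]
    - [[18, -8, 0], [0, 0, 0.11], 0.1]
    - [[18, -6, 0], [0, 0, 0.11], 0.1]
    - [[18, -6, 0], [0, -0.01, 0.11], 0.1]
    - [[18, -4, 0], [0, -0.01, 0.11], 0.1]
    - [[12, -2, 0], [0, 0, 0.06], 0.1]
    - [[0, 0, 0], [0, 0, 0], 0.1]
    - [[0, 0, 0], [0, 0, 0], 0.1]

```text
clock: 7.1
tool_pos: [0.6742, -0.2318, 0.1462]
orientation: [0.514, -0.473, 0.498, -0.514]
contact_force: [-0.5, -0.4, 0.6]
finger_gap: 0.0382
```

```bash
python3 -c "
from h import *
st();print(s2w([.055,-.13]))"
```

```text
t 7.1 tcp [ 0.6742 -0.2318  0.1462] st [ 0.0689 -0.1309] down [ 0.058  0.024 -0.998] jawyaw -0.0249 rel st 0.0154 F st [-0.4 -0.5] 0.6 q6 -0.407 gap 0.0382
[ 0.66041776 -0.23031035]
```

Emit:
move_arm:
  increments:
    - [[-7, 0, -10], [-0.012, 0.029, -0.008], 0.1]
    - [[-7, 0, -20], [-0.012, 0.029, -0.008], 0.1]
    - [[0, 0, -25], [0, 0, 0], 0.1]
    - [[0, 0, -20], [0, 0, 0], 0.1]
    - [[0, 0, -15], [0, 0, 0], 0.1]
    - [[0, 0, -6], [0, 0, 0], 0.1]
    - [[0, 0, 0], [0, 0, 0], 0.1]

```text
clock: 7.68
tool_pos: [0.6525, -0.2276, 0.0398]
orientation: [0.483, -0.492, 0.515, -0.51]
contact_force: [0.1, 0.4, -1.2]
finger_gap: 0.0385
```

```bash
python3 -c "
from h import *
st()"
```

```text
t 7.6833 tcp [ 0.6525 -0.2276  0.0398] st [ 0.047  -0.1276] down [-0.014 -0.004 -1.   ] jawyaw -0.0508 rel st -0.0105 F st [0.1 0.4] -1.2 q6 -0.361 gap 0.0385
```

Emit:
move_arm:
  increments:
    - [[3, 0, 4], [0, -0.01, 0.01], 0.1]
    - [[3, 0, 4], [0, 0, 0], 0.1]
    - [[0, 7, 0], [0, 0, 0], 0.1]
    - [[0, 7, 0], [0, 0, 0], 0.1]
    - [[0, 7, 0], [0, 0, 0], 0.1]
    - [[0, 7, 0], [0, 0, 0], 0.1]
    - [[0, 5, 0], [0, 0, 0], 0.1]
    - [[0, 4, 0], [0, 0, 0], 0.1]
    - [[0, 4, 0], [0, 0, 0], 0.1]
    - [[0, 4, 0], [0, 0, 0], 0.1]
    - [[0, 4, 0], [0, 0, 0], 0.1]

```text
clock: 8.6
tool_pos: [0.6608, -0.1748, 0.0544]
orientation: [-0.488, 0.491, -0.507, 0.514]
contact_force: [-0.2, -2.4, -0.3]
finger_gap: 0.0387
```

```bash
python3 -c "
from h import *
st()"
```

```text
t 8.6 tcp [ 0.6608 -0.1748  0.0544] st [ 0.0531 -0.0745] down [ 0.004 -0.01  -1.   ] jawyaw -0.0413 rel st -0.001 F st [-0.1 -2.4] -0.3 q6 -0.295 gap 0.0387
```

Emit:
move_arm:
  increments:
    - [[0, 4, -1], [0.005, 0, 0], 0.1]
    - [[0, 4, -1], [0.005, 0, 0], 0.1]
    - [[0, 4, -1], [0, 0, 0], 0.1]
    - [[0, 4, 0], [0, 0, 0], 0.1]
    - [[0, 4, 0], [0, 0, 0], 0.1]
    - [[0, 4, 0], [0, 0, 0], 0.1]
    - [[0, 4, 0], [0, 0, 0], 0.1]
    - [[0, 3, 0], [0, 0, 0], 0.1]

```text
clock: 9.27
tool_pos: [0.6614, -0.1465, 0.0532]
orientation: [-0.489, 0.488, -0.508, 0.515]
contact_force: [-0.7, -3.6, 0.8]
finger_gap: 0.0383
```

```bash
python3 -c "
from h import *
st()"
```

```text
t 9.2667 tcp [ 0.6614 -0.1465  0.0532] st [ 0.0526 -0.0462] down [ 0.007 -0.007 -1.   ] jawyaw -0.0455 rel st -0.0052 F st [-0.6 -3.7] 0.8 q6 -0.253 gap 0.0383
```

Emit:
move_arm:
  increments:
    - [[0, 4, 0], [0, 0, 0.003], 0.1]
    - [[0, 4, 0], [0, 0, 0], 0.1]
    - [[0, 3, 0], [0, 0, 0], 0.1]
    - [[0, 3, 0], [0, 0, 0], 0.1]
    - [[0, 3, 0], [0, 0, 0], 0.1]

```text
clock: 9.68
tool_pos: [0.6607, -0.1363, 0.0535]
orientation: [-0.484, 0.493, -0.503, 0.519]
contact_force: [0.8, -12.6, -0.4]
finger_gap: 0.0382
```

```bash
python3 -c "
from h import *
st()"
```

```text
t 9.6833 tcp [ 0.6607 -0.1363  0.0535] st [ 0.0515 -0.0361] down [ 0.007 -0.025 -1.   ] jawyaw -0.0451 rel st -0.0048 F st [  1.3 -12.5] -0.4 q6 -0.228 gap 0.0382
```

Emit:
move_arm:
  increments:
    - [[0, 4, 0], [0.012, 0, 0], 0.1]
    - [[0, 4, 0], [0.012, 0, 0], 0.1]
    - [[0, 4, 0], [0, 0, 0], 0.1]

```text
clock: 9.93
tool_pos: [0.6607, -0.1362, 0.0535]
orientation: [-0.484, 0.491, -0.505, 0.52]
contact_force: [0.3, -14.8, -0.3]
finger_gap: 0.0385
```

```bash
python3 -c "
from h import *
st();snap('side','s4',(170,100,330,265),4);snap('top','t4',(220,110,310,190),8)"
```

```text
t 9.9333 tcp [ 0.6607 -0.1362  0.0535] st [ 0.0515 -0.036 ] down [ 0.008 -0.022 -1.   ] jawyaw -0.0494 rel st -0.0091 F st [  0.9 -14.8] -0.3 q6 -0.226 gap 0.0385
```

View pics/s4.png

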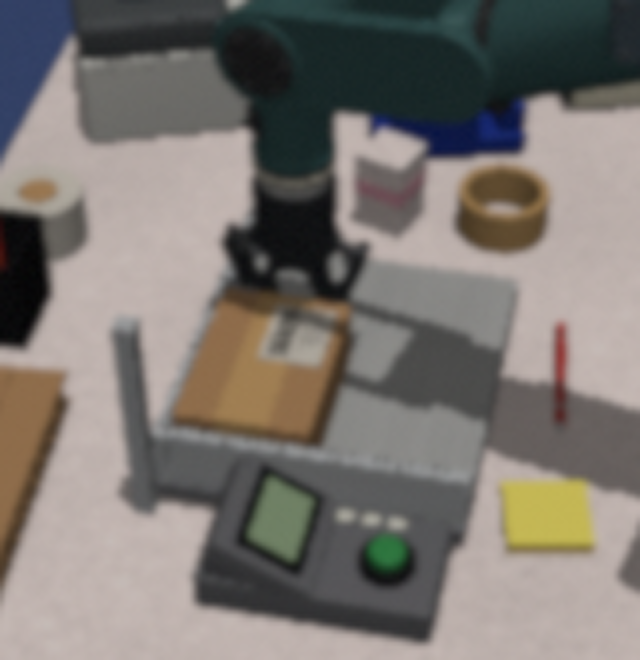

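View pics/t4.png

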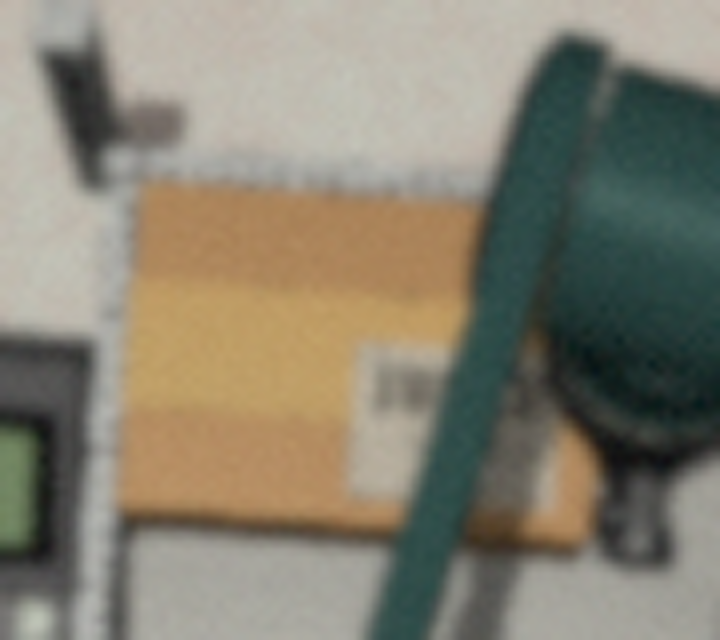

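Emit:
move_arm:
  increments:
    - [[0, -10, 0], [0, 0, 0], 0.1]
    - [[0, -20, 0], [0.01, 0, 0], 0.1]
    - [[0, -20, 0], [0.01, 0, 0], 0.1]
    - [[0, -10, 20], [0, 0, 0], 0.1]
    - [[0, 0, 30], [0, 0, 0], 0.5]
    - [[0, 0, 35], [0, 0, 0], 1]
    - [[-20, 0, 35], [0, 0, 0], 1]
    - [[-30, 0, 0], [0, 0, 0], 1]
    - [[-30, 0, 0], [0, 0, 0], 1]
    - [[-30, 0, 0], [0, 0, 0], 1]
    - [[-30, 0, 0], [0, 0, 0], 1]
    - [[-20, 0, 0], [0, 0, 0], 1]

```text
clock: 11.03
tool_pos: [0.4942, -0.1795, 0.1665]
orientation: [0.499, -0.484, 0.519, -0.498]
contact_force: [0.2, -0.7, 0.4]
finger_gap: 0.0002
```

```bash
python3 -c "
from h import *
st();snap('side','s5',(200,140,300,240),7);snap('top','t5',(220,110,320,190),8)"
```

```text
t 11.0333 tcp [ 0.4942 -0.1795  0.1665] st [-0.1131 -0.0859] down [-0.006  0.036 -0.999] jawyaw -0.0332 rel st 0.0071 F st [ 0.2 -0.7] 0.4 q6 -0.441 gap 0.0002
```

View pics/s5.png

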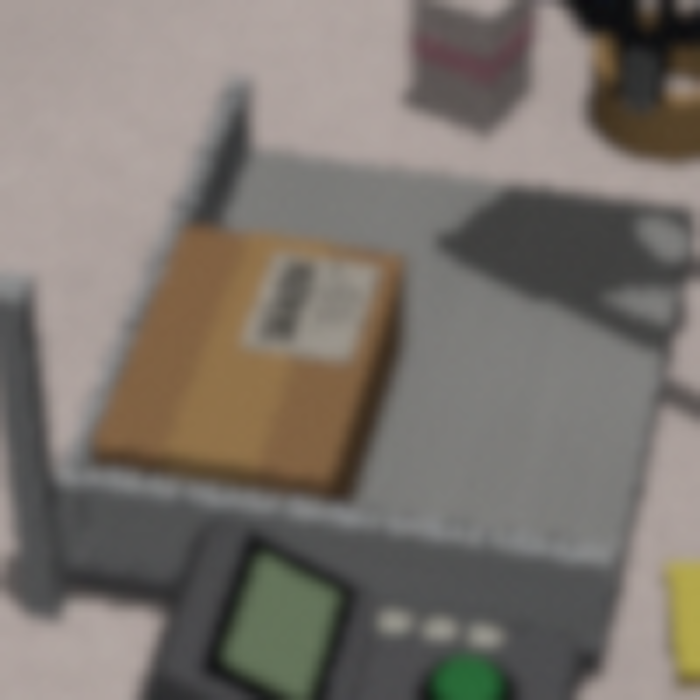

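View pics/t5.png

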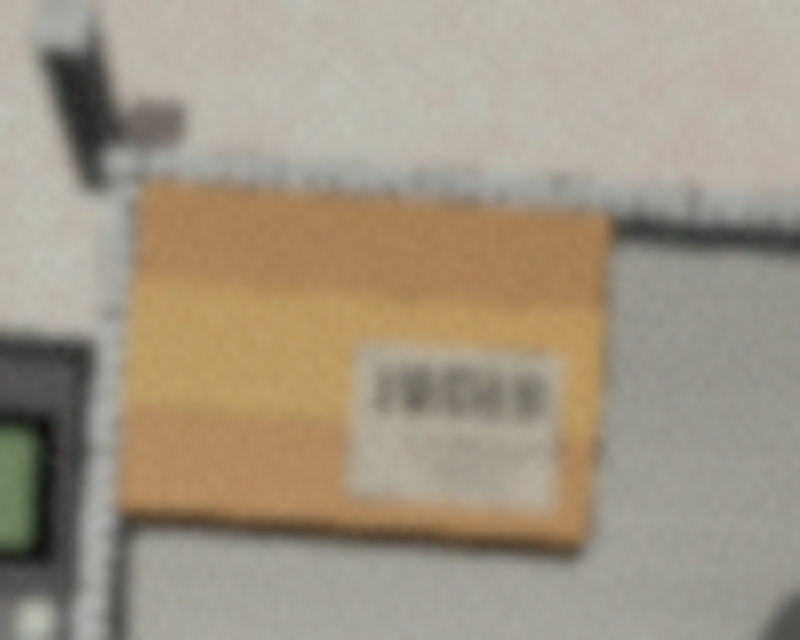

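```bash
cat > meas.py <<'E'
from h import *
def meas(P):
    z=lambda p:(np.array(p)+.5)/8-.5+[220,110]
    W=[ray('top',z(p),.1)[0] for p in P]
    p=fit2([(.06,.085),(.06,-.085),(-.06,.085),(-.06,-.085)],W); print('yaw rel',p[0]-TH,'pos',w2s(p[1]),(p[3]*1000).round(1).tolist())
    for w in W: print(w2s(w).round(4))
E
python3 - <<'E'
from meas import *
meas([(140,183),(612,213),(120,514),(583,550)])
# automatic: brown mask min-area rect
im=np.load('pics/t5.npy'); h=cv2.cvtColor(im,cv2.COLOR_RGB2HSV)
m=((h[...,1]>75)&(h[...,0]<28)).astype(np.uint8); m[:122]=0;m[190:]=0;m[:,:230]=0;m[:,305:]=0
m=cv2.morphologyEx(m,cv2.MORPH_CLOSE,np.ones((9,9)))
c=max(cv2.findContours(m,cv2.RETR_EXTERNAL,cv2.CHAIN_APPROX_NONE)[0],key=cv2.contourArea)
r=cv2.boxPoints(cv2.minAreaRect(c)); print(r); W=ray('top',r,.1); print([w2s(w).round(4).tolist() for w in W], w2s(W.mean(0)))
E
```

```text
yaw rel -0.004946109588298657 pos [0.05612672 0.06385653] [[-0.2, -0.2], [1.2, -0.1], [-0.1, -2.3], [-0.9, 2.5]]
[0.1164 0.1483]
[ 0.1169 -0.0214]
[-0.0035  0.1469]
[-0.0053 -0.0184]
[[233.97461 174.35533]
 [236.99493 132.07106]
 [296.47717 136.31978]
 [293.45685 178.60405]]
[[-0.0051, 0.1485], [0.1175, 0.1486], [0.1166, -0.0227], [-0.0059, -0.0213]] [0.05573789 0.06327432]
```

Emit:
move_arm:
  increments:
    - [[6, 20, 0], [-0.01, 0, 0], 1]
    - [[8, 30, 0], [-0.01, 0, 0], 1]
    - [[9, 30, 0], [0, 0, 0], 1]
    - [[9, 30, 0], [0, 0, 0], 1]
    - [[9, 25, 0], [0, 0, -0.005], 1]
    - [[7, 16, 0], [0, 0, 0], 1]
    - [[0, 0, -20], [0, 0, 0], 1]
    - [[0, 0, -25], [0, 0, 0], 1]
    - [[0, 0, -25], [0, 0, 0], 1]
    - [[0, 0, -20], [0, 0, 0], 1]
    - [[0, 0, -6], [0, 0, 0], 1]
    - [[0, 0, 0], [0, 0, 0], 1]

```text
clock: 12.13
tool_pos: [0.5496, -0.0046, 0.0651]
orientation: [0.502, -0.484, 0.518, -0.496]
contact_force: [-0.7, 0.1, 0.6]
finger_gap: 0.0002
```

```bash
python3 -c "
from h import *
st()"
```

```text
t 12.1333 tcp [ 0.5496 -0.0046  0.0651] st [-0.0648  0.091 ] down [-0.003  0.04  -0.999] jawyaw -0.0283 rel st 0.012 F st [-0.7  0.1] 0.6 q6 -0.115 gap 0.0002
```

Emit:
move_arm:
  increments:
    - [[0, -10, -4], [-0.02, 0, -0.01], 1]
    - [[0, -10, -4], [-0.02, 0, 0], 1]
    - [[0, -4, -4], [-0.01, 0, 0], 1]
    - [[8, 0, 0], [0, 0, 0], 1]
    - [[8, 0, 0], [0, 0, 0], 1]
    - [[8, 0, 0], [0, 0, 0], 1]
    - [[4, 0, 0], [0, 0, 0], 1]
    - [[0, 0, 0], [0, 0, 0], 1]

```text
clock: 12.8
tool_pos: [0.5855, -0.0314, 0.0578]
orientation: [-0.488, 0.491, -0.504, 0.516]
contact_force: [0.6, 0.8, 0.5]
finger_gap: 0.0001
```

```bash
python3 -c "
from h import *
st()"
```

```text
t 12.8 tcp [ 0.5855 -0.0314  0.0578] st [-0.0279  0.0657] down [ 0.008 -0.015 -1.   ] jawyaw -0.0404 rel st -0.0001 F st [0.6 0.8] 0.5 q6 -0.099 gap 0.0001
```

Emit:
move_arm:
  increments:
    - [[3, 0, 0], [0.01, 0, 0], 1]
    - [[3, 0, 0], [0, 0, 0], 1]
    - [[3, 0, 0], [0, 0, 0], 1]
    - [[2, 0, 0], [0, 0, 0], 1]
    - [[2, 0, 0], [0, 0, 0], 1]

```text
clock: 13.22
tool_pos: [0.5913, -0.0313, 0.0585]
orientation: [0.486, -0.494, 0.512, -0.508]
contact_force: [-7.8, 0.1, 5.2]
finger_gap: -0.0003
```

```bash
python3 -c "
from h import *
st()"
```

```text
t 13.2167 tcp [ 0.5913 -0.0313  0.0585] st [-0.0221  0.0661] down [-0.014 -0.003 -1.   ] jawyaw -0.0403 rel st 0.0 F st [-7.8 -0.2] 5.2 q6 -0.104 gap -0.0003
```

Emit:
move_arm:
  increments:
    - [[3, 0, 0], [0, -0.01, 0], 1]
    - [[4, 0, 0], [0, -0.01, 0], 1]
    - [[4, 0, 0], [0, -0.01, 0], 1]
    - [[4, 0, 0], [0, -0.01, 0], 1]

```text
clock: 13.55
tool_pos: [0.5916, -0.0312, 0.0584]
orientation: [0.487, -0.493, 0.512, -0.508]
contact_force: [-12.6, -0.4, 7.1]
finger_gap: -0.0002
```

```bash
python3 -c "
from h import *
st()"
```

```text
t 13.55 tcp [ 0.5916 -0.0312  0.0584] st [-0.0218  0.0661] down [-0.01  -0.003 -1.   ] jawyaw -0.0405 rel st -0.0002 F st [-12.6  -0.9] 7.1 q6 -0.105 gap -0.0002
```

Emit:
move_arm:
  increments:
    - [[-10, 0, 0], [0, 0, 0], 1]
    - [[-20, 0, 0], [0, 0, 0], 1]
    - [[-15, 0, 15], [0, 0, 0], 1]
    - [[-5, 0, 30], [0, 0, 0], 1]
    - [[0, 0, 30], [0, 0, 0], 1]
    - [[0, 15, 10], [0, 0, 0], 1]
    - [[0, 30, 0], [0, 0, 0], 1]
    - [[0, 30, 0], [0, 0, 0], 1]
    - [[0, 30, 0], [0, 0, 0], 1]
    - [[0, 30, 0], [0, 0, 0], 1]
    - [[0, 12, 0], [0, 0, 0], 1]
    - [[0, 0, 0], [0, 0, 0], 1]

```text
clock: 14.55
tool_pos: [0.5385, 0.1205, 0.1489]
orientation: [0.487, -0.489, 0.513, -0.51]
contact_force: [-0.3, -1.0, 0.3]
finger_gap: 0.0003
```

```bash
python3 -c "
from h import *
st();snap('top','t6',(220,110,320,190),8);snap('side','s6',(200,140,300,240),7)"
```

```text
t 14.55 tcp [0.5385 0.1205 0.1489] st [-0.081   0.2156] down [-0.005  0.    -1.   ] jawyaw -0.0467 rel st -0.0064 F st [-0.3 -1. ] 0.3 q6 0.164 gap 0.0003
```

View pics/t6.png

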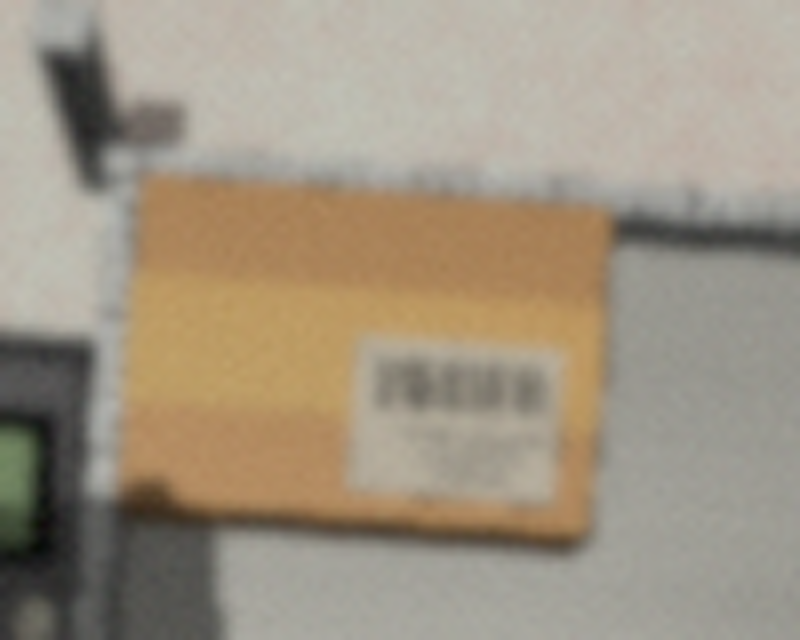

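View pics/s6.png

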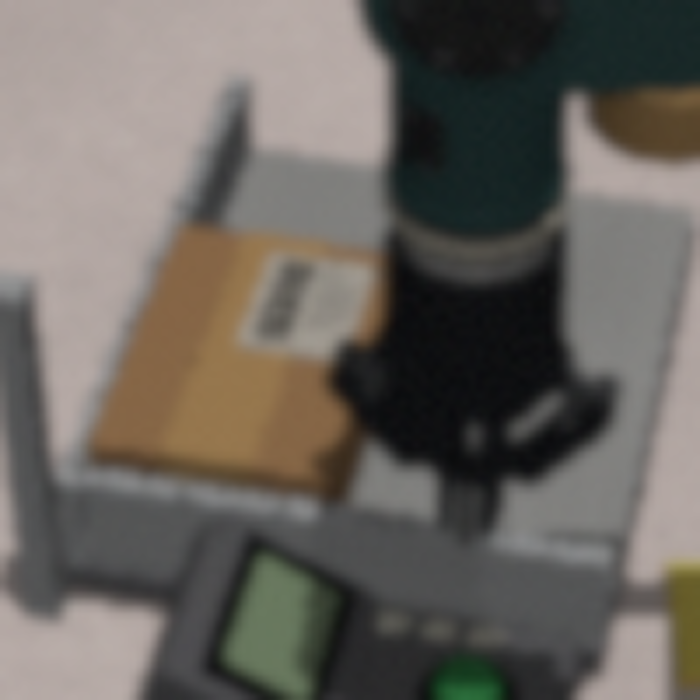

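Run:
```python
from meas import *
meas([(140,178),(614,208),(120,511),(590,544)])
def edges(f):
    im=np.load(f'pics/{f}.npy'); h=cv2.cvtColor(im,cv2.COLOR_RGB2HSV)
    m=((h[...,1]>75)&(h[...,0]<28)).astype(np.uint8); m[:122]=0;m[190:]=0;m[:,:230]=0;m[:,305:]=0
    m=cv2.morphologyEx(m,cv2.MORPH_CLOSE,np.ones((9,9)))
    # back edge: first row per column, line fit
    cs=np.arange(240,294); b=[(c,np.nonzero(m[:,c])[0].min()-.5) for c in cs]
    rs=np.arange(138,172); l=[(np.nonzero(m[r])[0].min()-.5,r) for r in rs]
    for nm,e in(('back',b),('left',l)):
        W=ray('top',e,.1); S=np.array([w2s(w) for w in W]); k=0 if nm=='back' else 1
        pf=np.polyfit(S[:,1-k],S[:,k],1); print(f,nm,'mean',S[:,k].mean().round(4),'slope',pf[0].round(4))
for f in('t5','t6'): edges(f)
```

```text
yaw rel 0.00010836095281845787 pos [0.05789418 0.06316719] [[0.3, 0.3], [0.8, -0.3], [-0.3, -1.2], [-0.8, 1.1]]
[0.1182 0.1485]
[ 0.1187 -0.0221]
[-0.0024  0.147 ]
[-0.003  -0.0207]
t5 back mean 0.117 slope 0.0042
t5 left mean 0.1483 slope 0.0064
t6 back mean 0.1191 slope 0.0085
t6 left mean 0.1483 slope 0.0064
```

Emit:
move_arm:
  increments:
    - [[-1, 6, 0], [0, 0, 0], 1]
    - [[0, 4, -20], [0, 0, 0], 1]
    - [[0, 0, -25], [0, 0, 0], 1]
    - [[0, 0, -15], [0, 0, 0], 1]
    - [[0, 0, -8], [0, 0, 0], 1]
    - [[0, 0, 0], [0, 0, 0], 1]
    - [[0, 0, 0], [0, 0, 0], 1]

```text
clock: 15.23
tool_pos: [0.5393, 0.1205, 0.0795]
orientation: [-0.483, 0.486, -0.515, 0.515]
contact_force: [-0.0, -0.3, -0.7]
finger_gap: -0.0
```

```bash
python3 -c "
from h import *
st();snap('side','s7',(220,180,310,260),7)"
```

```text
t 15.2333 tcp [0.5393 0.1205 0.0795] st [-0.0802  0.2157] down [-0.002 -0.004 -1.   ] jawyaw -0.0611 rel st -0.0208 F st [-0.  -0.3] -0.7 q6 0.181 gap -0.0
```

View pics/s7.png

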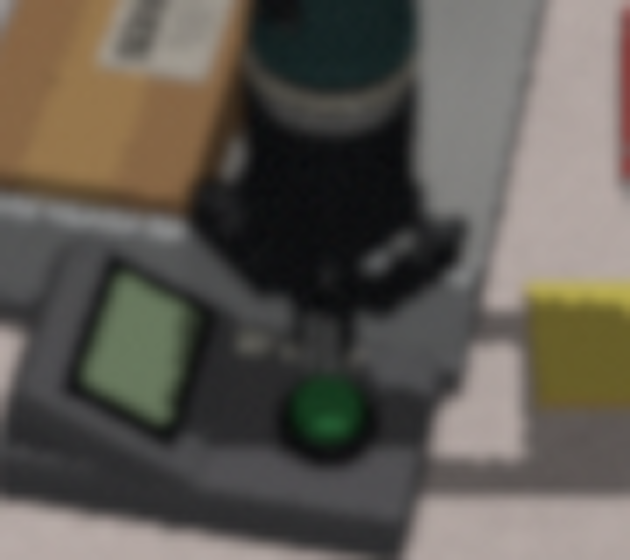

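Emit:
move_arm:
  increments:
    - [[-1, 6, 0], [0, 0, 0], 1]
    - [[-1, 5, 0], [0, 0, 0], 1]
    - [[0, 0, 0], [0, 0, 0], 1]
    - [[0, 0, -5], [0, 0, 0], 1]
    - [[0, 0, -4], [0, 0, 0], 1]
    - [[0, 0, 0], [0, 0, 0], 1]

```text
clock: 15.78
tool_pos: [0.5403, 0.133, 0.0752]
orientation: [-0.486, 0.483, -0.513, 0.518]
contact_force: [-0.9, 0.2, -0.1]
finger_gap: -0.0003
```

```bash
python3 -c "
from h import *
st();snap('side','s8',(220,180,310,260),7)"
```

```text
t 15.7833 tcp [0.5403 0.133  0.0752] st [-0.0796  0.2282] down [ 0.007 -0.003 -1.   ] jawyaw -0.0615 rel st -0.0212 F st [-0.9  0.2] -0.1 q6 0.204 gap -0.0003
```

View pics/s8.png

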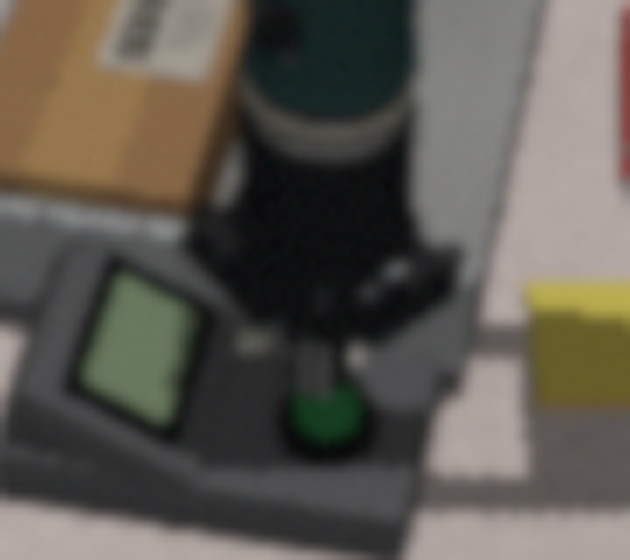

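Tip is above the button (button near pixel (325,412), tip (317,385)). I'll descend carefully and trim x by −3 mm.

Emit:
move_arm:
  increments:
    - [[-2, -1, -4], [0, 0, 0], 1]
    - [[-1, 0, -3], [0, 0, 0], 1]
    - [[0, 0, -3], [0, 0, 0], 1]
    - [[0, 0, -2], [0, 0, 0], 1]
    - [[0, 0, -2], [0, 0, 0], 1]

```text
clock: 16.25
tool_pos: [0.5372, 0.1318, 0.0605]
orientation: [-0.486, 0.483, -0.513, 0.518]
contact_force: [0.1, -0.0, 2.9]
finger_gap: -0.0001
```

```bash
python3 -c "
from h import *
st()"
```

```text
t 16.25 tcp [0.5372 0.1318 0.0605] st [-0.0827  0.2268] down [ 0.008 -0.002 -1.   ] jawyaw -0.0618 rel st -0.0215 F st [0.1 0. ] 2.9 q6 0.203 gap -0.0001
```

Emit:
move_arm:
  increments:
    - [[0, 0, -2], [0, 0, 0], 1]
    - [[0, 0, -2], [0, 0, 0], 1]
    - [[0, 0, -2], [0, 0, 0], 1]
    - [[0, 0, -2], [0, 0, 0], 1]
    - [[0, 0, -2], [0, 0, 0], 1]

```text
clock: 16.67
tool_pos: [0.5374, 0.1318, 0.056]
orientation: [-0.486, 0.483, -0.512, 0.518]
contact_force: [-5.1, -1.5, 11.0]
finger_gap: -0.0001
```

```bash
python3 -c "
from h import *
st();snap('side','s9',(220,180,310,260),7)"
```

```text
t 16.6667 tcp [0.5374 0.1318 0.056 ] st [-0.0825  0.2269] down [ 0.009 -0.002 -1.   ] jawyaw -0.0617 rel st -0.0214 F st [-5.  -1.7] 11.0 q6 0.203 gap -0.0001
```

View pics/s9.png

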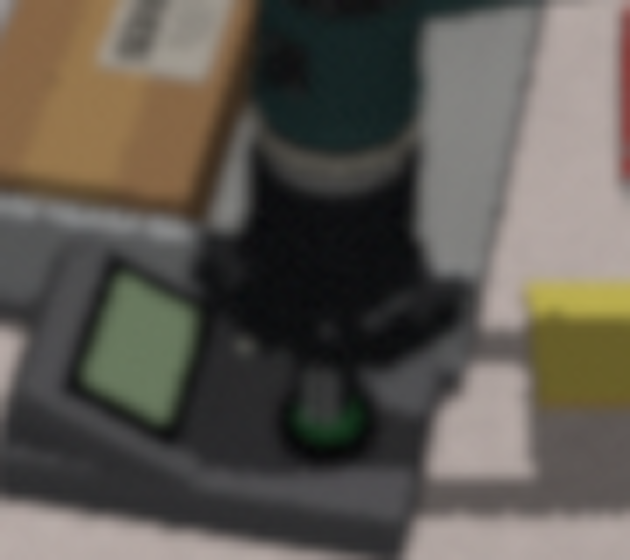

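Emit:
move_arm:
  increments:
    - [[0, 0, -3], [0, 0, 0], 1]
    - [[0, 0, -3], [0, 0, 0], 1]
    - [[0, 0, -3], [0, 0, 0], 1]

```text
clock: 16.97
tool_pos: [0.5374, 0.1318, 0.0559]
orientation: [-0.486, 0.483, -0.512, 0.518]
contact_force: [-7.2, -1.2, 14.9]
finger_gap: 0.0001
```

Emit:
move_arm:
  increments:
    - [[0, 0, 6], [0, 0, 0], 1]
    - [[0, 0, 15], [0, 0, 0], 1]
    - [[0, 0, 25], [0, 0, 0], 1]
    - [[0, 0, 25], [0, 0, 0], 1]
    - [[0, 0, 25], [0, 0, 0], 1]
    - [[-20, 0, 10], [0, 0, 0], 1]
    - [[-25, 0, 0], [0, 0, 0], 1]
    - [[-25, 0, 0], [0, 0, 0], 1]
    - [[-25, 0, 0], [0, 0, 0], 1]
    - [[-25, 0, 0], [0, 0, 0], 1]
    - [[0, 0, 0], [0, 0, 0], 1]
    - [[0, 0, 0], [0, 0, 0], 1]

```text
clock: 17.97
tool_pos: [0.4142, 0.1311, 0.1658]
orientation: [-0.488, 0.481, -0.511, 0.52]
contact_force: [0.8, 0.1, -0.3]
finger_gap: -0.0004
```

Run:
```python
from h import *
st();a=snap('side','s10');b=snap('top','t10')
v=np.vstack([cv2.resize(a[130:270,160:340],None,fx=3,fy=3,interpolation=cv2.INTER_CUBIC)[:300],cv2.resize(b[110:210,180:360],None,fx=3,fy=3,interpolation=cv2.INTER_CUBIC)])
cv2.imwrite('pics/v10.png',v[:,:,::-1])
im=b;h=cv2.cvtColor(im,cv2.COLOR_RGB2HSV)
m=((h[...,1]>75)&(h[...,0]<28)).astype(np.uint8); m[:122]=0;m[190:]=0;m[:,:230]=0;m[:,305:]=0
m=cv2.morphologyEx(m,cv2.MORPH_CLOSE,np.ones((9,9)))
c=max(cv2.findContours(m,cv2.RETR_EXTERNAL,cv2.CHAIN_APPROX_NONE)[0],key=cv2.contourArea)
r=cv2.boxPoints(cv2.minAreaRect(c)); W=ray('top',r,.1); print([w2s(w).round(4).tolist() for w in W], w2s(W.mean(0)))
def green(im,box):
    h=cv2.cvtColor(im,cv2.COLOR_RGB2HSV); x0,y0,x1,y1=box
    ys,xs=np.nonzero(((h[...,0]>50)&(h[...,0]<80)&(h[...,1]>90)&(h[...,2]>60))[y0:y1,x0:x1]); return xs.mean()+x0,ys.mean()+y0
print('button side',green(a,(250,220,285,255)))
```

```text
t 17.9667 tcp [0.4142 0.1311 0.1658] st [-0.2056  0.2212] down [ 0.016 -0.003 -1.   ] jawyaw -0.0625 rel st -0.0222 F st [0.8 0.1] -0.3 q6 0.243 gap -0.0004
[[-0.0037, 0.148], [0.1192, 0.1489], [0.1194, -0.0223], [-0.0035, -0.0217]] [0.05783099 0.06320734]
button side (np.float64(266.43283582089555), np.float64(237.47761194029852))
```

View pics/v10.png

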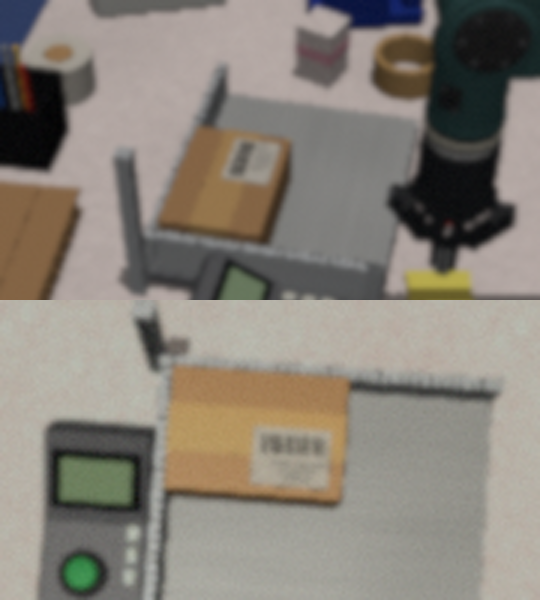

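The parcel sits in the corner, the button is back up (same pixel as at the start, (266.4, 237.5)), and the arm is clear. Handing in.

```bash
python3 -c "
from plant import job_done
print(job_done())"
```

```text
the job is handed in; nothing more can be done
None
```

The parcel is in the back left corner, the green button was pressed fully down and let go, and the job was handed in at about 18 s. No verdict was reported.

- **Pushing:** I pushed the parcel square against the back fence with the open fingers, then left along it. A second push against the back fence closed a gap of about 2 mm that showed up after the left push. At the end of each push the parcel held still at 12 to 15 N.
- **Button:** it stopped moving at 15 N, about 5 to 6 mm below first contact. In the last side picture it is back at its starting pixel.
- **Last parcel check (top camera):** the centre is at about x = 0.058 m and y = 0.063 m in the scale's frame, against 0.060 and 0.065. The angle to the fences is under about 0.01 rad. The 2 mm shortfall is about the calibration error, and in the pictures the edges lie flush on both fences.
- **Doubts:**
  - Hand-picked corners and the automatic edge fit disagreed by about 1 mm and 0.008 rad.
  - The bystanders looked undisturbed in the pictures I took, but I did not measure them.

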